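# Load two nested sample trays and re-stack them the other way round

## Task

The two slim grey stack-nest trays were put away nested. Take the upper one out, stand the short bottle upright in the lower tray, then set the upper tray back on the lower one turned end for end, so that it stacks on its feet above the bottle instead of nesting. Leave the tall bottle standing upright in the upper tray, and do not disturb the mortar, pestle and steel jar.

Things in the scene. Friction and masses are not known exactly. Their poses are not given: they have to be found in the camera images.
- lower_tray: slim open grey plastic tray, 196 mm long (its x axis), 64 mm wide at the rim, 76 mm high; origin at the centre of its underside, z up. Walls 2.5 mm thick, leaning in 10 mm from rim to base: the floor inside is 171 x 39 mm, 2.5 mm above the origin. Stands on the bench at any yaw, the other tray nested in it. Loose, 250 g
- upper_tray: a tray of the same shape, size, origin and axes, nested in the lower one at the start, facing the same way, its origin 34 mm above the lower one's. Turned end for end (yaw differing by pi) its feet stand on the lower rim instead: it is then stacked, its origin 68 mm above the lower one's. 200 to 325 g, balanced at its middle
- upper_grip (a point): centre of the upper tray's mouth, at rim height (76 mm above its origin). Grip the tray across its width here: flat upright hand-grip lands on both long sides, 38 mm long and reaching 26 mm down from the rim, make it 67 mm wide. Lift straight up by 50 mm or more to leave the nest. The bench between the trays and the controller box is free for it (y about 0.21 m, lying along x at x about 0.47 m)
- lower_mouth (a point): centre of the lower tray's mouth, at rim height (76 mm above its origin). The stacked tray's base drops 8 mm in here; play about 6 mm either way along, 2 mm across; tapered tongues guide it in from up to 4 mm off across. A tall furnace stands behind the bench: its flat front is the plane x = 0.71 m, from y = 0.07 m to the left
- lower_card_end (a point): middle of the rim at the +x end of the lower tray, 98 mm from its centre: the end with a blank white card in a holder outside. Each long side has hollow pilasters, 34 mm wide and bulging out to 45 mm from the centre line at the rim, at x = +69 and x = -43 mm; their open tops are pockets for the feet of a nested tray
- upper_card_end (a point): the same point on the upper tray, above the lower tray's at the start and at the lower tray's plain end when stacked. Its pilasters, at x = +69 and -43 mm too, end in feet about 12 mm wide, 8 mm above its base
- short_bottle: the shorter of two sample bottles (amber, black cap): 26 mm in diameter up to 46 mm, cap 22 mm, 55 mm tall, standing; origin at the centre of its underside, z up. It fits under the stacked tray (65 mm of room), not under a nested one. 40 to 85 g. Both bottles stand at the robot's right, beside the blue drawer cabinet (139 mm high), in either order
- tall_bottle: the taller sample bottle (off-white, white cap): 32 mm in diameter up to 57 mm, cap 28 mm, 68 mm tall, standing; origin at the centre of its underside, z up. Too tall to go under the stacked tray. 60 to 130 g
- mortar: porcelain mortar, 82 mm wide, 44 mm high, standing in front of the drawer cabinet; leave alone. Origin under its centre
- pestle: porcelain pestle, 94 mm long, lying in front of the controller box (105 mm high); leave alone. Origin under its middle
- jar: steel jar, 68 mm in diameter, 60 mm high, standing nearer the robot than the trays; leave alone. Origin under its centre
Mind the look-alikes: they are no part of the job. What is shaped like the tall_bottle but green or red is not meant.

How it is judged:
By the outcome, as a careful person would: the job done as asked, in the order asked, and still so for the second after the job is handed in, with the robot touching nothing.
It also fails if it takes over 72 s, if anything falls off the work surface, if the arm or the gripper's body presses on something with over 40 N, if the wrist force passes 120 N, or if a joint passes its speed limit or range.

## Robot

A 7-joint arm with a two-finger parallel gripper is mounted at the origin on the work surface; the furniture and walls round the work are solid. World frame = base frame: x ahead of the robot, y to its left, z up, the work surface at z = 0. Lengths are in mm, angles in rad, forces in N, time in s.
With the tool pointing down it reaches from about 425 to 875 mm from the base axis. Payload 9.9 kg.
Tool frame: the origin (TCP) lies midway between the tips of the shut fingers; the grasp point (between the pads) lies env.grip_depth behind it (env.grip_depth is the distance from the TCP to the grasp point, in mm); z points along the fingers, y is the line along which they close (so a half turn about z gives the same grasp; the last joint's range is limited). The gripper opens to 85 mm and grips with 20 to 120 N. Pads are 22 mm wide; open, the fingers measure 114 mm over their backs; the gripper's body (76 mm by 85 mm) begins 54 mm behind the grasp point. The pads swing forward as they close: fully open they stand 13 mm farther back than shut.
Start: joints at [1.18, 0.576, 0.025, 1.437, -0.015, 1.129, -0.057], TCP at [203.861, -643.483, 231.289] pointing down, gripper open.
Joint ranges: [-2.76, 2.76], [-0.34, 2.15], [-1.52, 1.57], [0.19, 2.46], [-1.09, 4.23], [0.17, 1.99], [-2.82, 2.82]. Speed limits (rad/s): [2.22, 2.22, 3.01, 3.01, 3.14, 3.14, 3.14].

## Interface

Orientations are given as a unit quaternion [w, x, y, z].
In Python, from rig import env gives the robot as it stands.
- The arm moves only by the shell command python3 -m crank 'ROWS' [FORCE]. ROWS is JSON, a list of rows, each a list of 5 numbers: the finger opening in mm, from 0 to 85.4, then the shift along the tool's x, y, z in mm, then the turn about the tool's z in degrees. In form: [[jaw, tx, ty, tz, yaw], ...]. A call has 1 to 10 rows; each row is the pose to reach, as a shift and turn from the pose commanded when the call began, along the tool's axes at that moment; what a row does not reach only later rows make up. A row lasts 1/8 s, in which the tool goes at most 62.5 mm and 10.7 degrees, less where a joint would pass 70% of its speed; a pose out of reach is approached as far as the arm can. A call with a gripper value outside its range is refused whole. The fingers move at their own pace and stop on an object; FORCE is the grip in N (left out, the last holds). Time passes only in rows, so rows that repeat a pose let the fingers close. It gives the time, the measured TCP pose, the force, the opening and the grip force at its end, in the units of the state.
- env.read_state(): the state, without advancing time (a new reading comes with each control period).
- env.grab_frame(name): name is "scene" or "side" or "wrist"; returns a dict with "frame" (400x640x3 uint8, blue, green, red), "vfov" (degrees; the focal length in pixels is half the picture's height over the tangent of half this angle, whatever the lens; pixels are square), "cx", "cy" (the principal point, pixels), "D" ([k1, k2, p1, p2, k3] as OpenCV has them; the pictures are not rectified), "R" (3x3) and "t" (3): a world point X has camera coordinates R X + t; the wrist camera has in their place "tool_from_camera" (4x4, takes a point from camera to tool coordinates, whose origin is the TCP and whose axes are the flange's). Camera axes: x right, y down, z forward; pixel columns grow to the right and rows downward; lengths in mm; the calibration is good to about 2 mm. A picture is of the moment at which its call begins: read the wrist's pose just before it. There is no depth.
- env.finish_job(): hands the job in; it is judged then, once.
The state is a dict: "time": time; "joints": joint angles; "joint_vel": joint speeds; "tau": joint torques, N m; "position": TCP position; "orientation": TCP orientation; "contact_force": force on the tool from outside, world axes, zero at the start; "torque": the same for the moment, N m; "opening": opening from 0.0 (shut) to 1.0 (fully open); "grip_force": force on a finger pad.
Only numpy, scipy, OpenCV 4.12 (cv2) and the standard library are available. Lean on these libraries where they do the work, as an engineer would, in place of code of your own. Each camera call takes 0.05 s, during which the arm holds its last target. There are 200 camera calls.

## Working session

There is one attempt and no reset: what is moved stays moved. The work goes in short steps, Python scripts to look and compute and a shell command to move; the robot and the scene stay as the last step left them, time stands still between calls to the robot, and variables do not carry over. Pictures are saved under pics/ and viewed, at most 10 in all, crops included, and the job is handed in when it is done.

```bash
ls; mkdir -p pics; cat > h.py <<'E'
import numpy as np, cv2
from rig import env
from scipy.spatial.transform import Rotation as Ro
def grab(n):
    s=env.read_state(); f=env.grab_frame(n); im=f["frame"]
    fl=im.shape[0]/2/np.tan(np.radians(f["vfov"])/2)
    K=np.array([[fl,0,f["cx"]],[0,fl,f["cy"]],[0,0,1]])
    if "R" in f: R=np.array(f["R"]);t=np.array(f["t"])
    else:
        q=s["orientation"];T=np.eye(4);T[:3,:3]=Ro.from_quat([q[1],q[2],q[3],q[0]]).as_matrix();T[:3,3]=s["position"]
        M=np.linalg.inv(T@np.array(f["tool_from_camera"]));R=M[:3,:3];t=M[:3,3]
    return dict(im=im,K=K,D=np.array(f["D"],float),R=R,t=t)
def onplane(c,px,z):
    p=cv2.undistortPoints(np.array(px,float).reshape(-1,1,2),c["K"],c["D"]).reshape(-1,2)
    d=np.c_[p,np.ones(len(p))]@c["R"]; o=-c["R"].T@c["t"]
    return o+d*((z-o[2])/d[:,2])[:,None]
def proj(c,X):
    return cv2.projectPoints(np.array(X,float).reshape(-1,1,3),cv2.Rodrigues(c["R"])[0],c["t"],c["K"],c["D"])[0].reshape(-1,2)
E
python3 - <<'E'
from h import *
import pickle
cs={n:grab(n) for n in("scene","side","wrist")}
pickle.dump(cs,open("c0.pkl","wb"))
for n,c in cs.items(): cv2.imwrite(f"pics/{n}0.png",c["im"]); print(n,(-c["R"].T@c["t"]).round(),c["D"])
s=env.read_state();print(s["time"],s["orientation"],env.grip_depth,s["opening"],s["contact_force"])
E
```

```text
pics
scene [-371. -966. 1228.] [-0.09259464  0.          0.          0.          0.        ]
side [  247. -1197.   794.] [-0.02403025  0.          0.          0.          0.        ]
wrist [ 270. -623.  373.] [-0.00182804  0.          0.          0.          0.        ]
0.15 [-6.46705609e-04  9.88255723e-01  1.52807704e-01 -1.16563077e-04] 18.700000000000003 1.002240212706024 [-0.0199798   0.14738207 -0.28820538]
```

View pics/scene0.png

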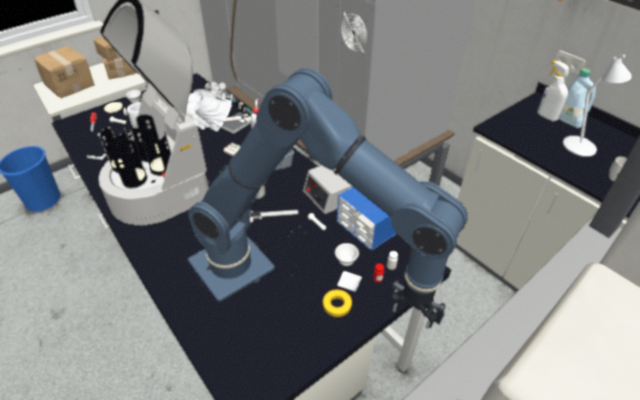

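View pics/side0.png

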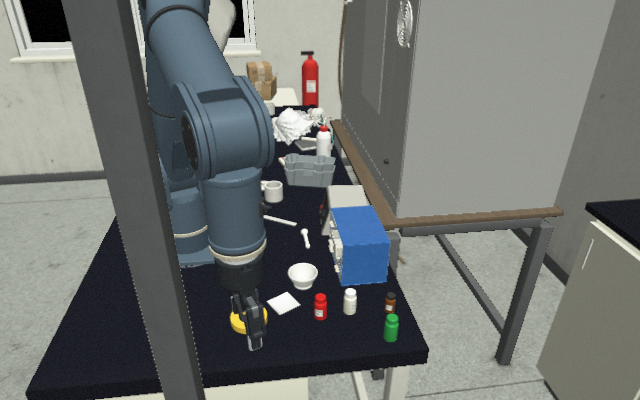

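The side view shows the trays at about (310,170), the amber bottle at (390,302), the white bottle at (350,302), the green and red look-alikes at (391,328) and (320,307), and the mortar at (302,277). In the scene view the arm hides the trays.

```bash
python3 - <<'E'
from h import *
import pickle
c=pickle.load(open("c0.pkl","rb"))
im=c["side"]["im"]
a=cv2.resize(im[130:210,255:355],(800,640)[:2],interpolation=cv2.INTER_CUBIC)[:480]
a=cv2.resize(im[140:205,265:345],None,fx=6,fy=6,interpolation=cv2.INTER_CUBIC)
b=cv2.resize(im[260:345,290:410],None,fx=5,fy=5,interpolation=cv2.INTER_CUBIC)
o=np.zeros((600,800,3),np.uint8);
a=cv2.resize(im[148:192,270:345],None,fx=4.5,fy=4.5,interpolation=cv2.INTER_CUBIC)
b=cv2.resize(im[260:345,290:410],None,fx=4.5,fy=4.5,interpolation=cv2.INTER_CUBIC)
o[:a.shape[0],:a.shape[1]]=a; o[205:205+b.shape[0],:b.shape[1]]=b[:395]
cv2.imwrite("pics/crop.png",o)
s=c["side"]
for n,p,z in [("amber top",(390,295),55),("amber base",(389,312),0),("white top",(350,291),68),("white base",(349,313),0),("green top",(391,317),68),("red top",(320,296),68),("tray",(310,160),110),("mortar",(303,268),44),("pestle",(305,238),6),("jar",(272,183),60)]:
    print(n,onplane(s,[p],z)[0].round())
E
```

```text
amber top [ 548. -387.   55.]
amber base [ 549. -390.   -0.]
white top [ 447. -373.   68.]
white base [ 446. -380.    0.]
green top [ 523. -476.   68.]
red top [ 369. -382.   68.]
tray [435. 355. 110.]
mortar [ 343. -234.   44.]
pestle [371. -30.   6.]
jar [281. 274.  60.]
```

View pics/crop.png

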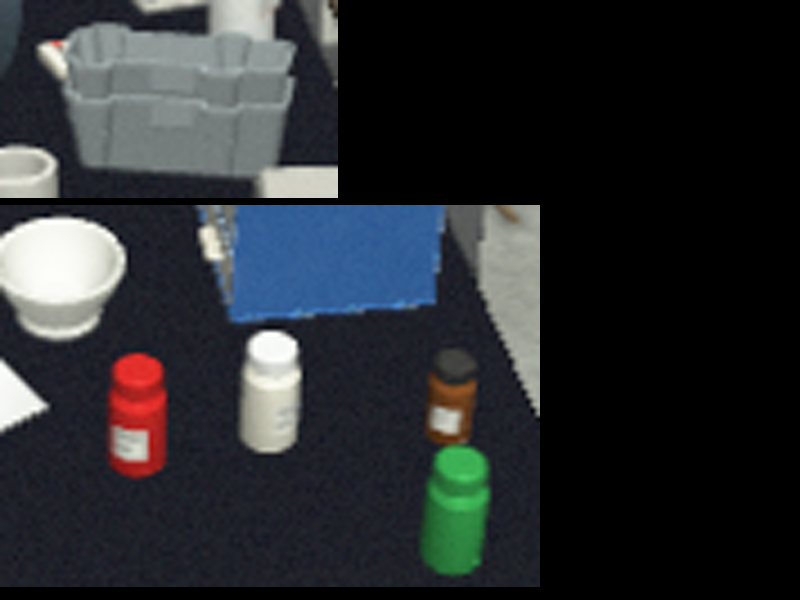

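View pics/wrist0.png

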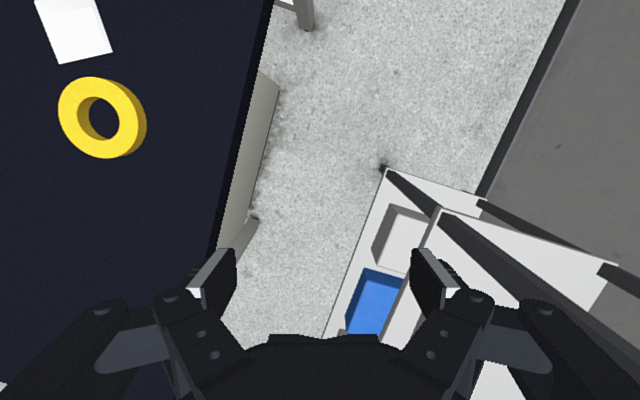

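The crop shows a pilaster close to the trays' left end, so the card end probably points to −x. The amber bottle is at about (548,−388) and the white one at about (447,−376). The wrist view shows only the bench edge and the floor. Next I'll go over the bottles to look down on them, then on to the trays.

```bash
cat >> h.py <<'E'
def to(*wps):
    "world waypoints (x,y,z,deg of tool x) -> tool-axis shifts from now"
    s=env.read_state();q=s["orientation"];R=Ro.from_quat([q[1],q[2],q[3],q[0]]).as_matrix();p=np.array(s["position"])
    a=np.degrees(np.arctan2(R[1,0],R[0,0])); print("pos",p.round(1),"ang",round(a,2),"tilt",np.degrees(np.arccos(-R[2,2])).round(2),"q7",round(s["joints"][6],2),"t",s["time"])
    Z=np.array([0,0,-1.]);X=np.array([np.cos(np.radians(a)),np.sin(np.radians(a)),0]);Y=np.cross(Z,X)
    for w in wps:
        d=np.array(w[:3])-p; print(w,"->",(d@X).round(1),(d@Y).round(1),(d@Z).round(1),"yaw",round(a-w[3],2))
E
python3 -c "
from h import *
to((430,-380,260,0),(560,-100,300,0),(366,355,300,0))"
```

```text
pos [ 203.8 -643.1  230.6] ang 17.58 tilt 0.08 q7 -0.06 t 0.15
(430, -380, 260, 0) -> 295.1 -182.5 -29.4 yaw 17.58
(560, -100, 300, 0) -> 503.6 -410.2 -69.4 yaw 17.58
(366, 355, 300, 0) -> 456.1 -902.5 -69.4 yaw 17.58
```

```bash
python3 -m crank '[[85,0,0,-30,17.5],[85,295,-182,-30,17.5],[85,295,-182,-30,17.5],[85,295,-182,-30,17.5],[85,295,-182,-30,17.5],[85,295,-182,-30,17.5],[85,295,-182,-30,17.5],[85,295,-182,-30,17.5],[85,295,-182,-30,17.5],[85,295,-182,-30,17.5]]'
python3 - <<'E'
from h import *
import pickle
c=grab("wrist");pickle.dump(c,open("c1.pkl","wb"));cv2.imwrite("pics/w1.png",c["im"])
to((560,-100,300,0),(366,355,300,0))
for X in [(548,-388,55),(447,-376,68)]: print(proj(c,X).round())
E
```

```text
time: 1.4
position: [429.0, -382.1, 261.2]
orientation: [0.0, 1.0, -0.0, -0.0]
contact_force: [-0.9, -1.2, 0.2]
opening: 0.995
grip_force: 0.0
pos [ 429.1 -382.   261.2] ang -0.05 tilt 0.03 q7 -0.9 t 1.45
(560, -100, 300, 0) -> 130.6 -282.1 -38.8 yaw -0.05
(366, 355, 300, 0) -> -63.7 -736.9 -38.8 yaw -0.05
[[328.  72.]]
[[318. 165.]]
```

View pics/w1.png

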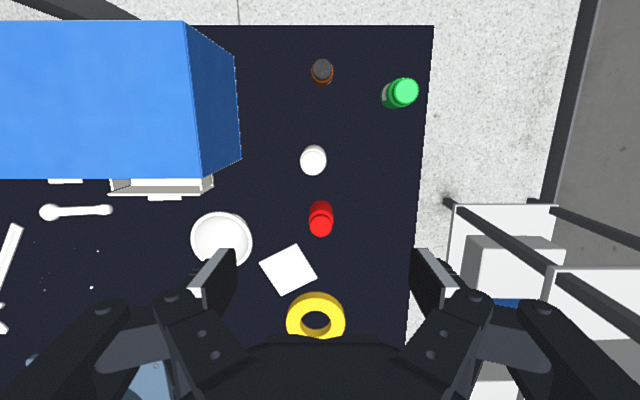

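The wrist view shows the amber cap at (322,68), the white cap at (314,157), green at (404,92), and the cabinet's base edge at column 240.

```bash
python3 - <<'E'
from h import *
import pickle
c=pickle.load(open("c1.pkl","rb"));im=c["im"].astype(int)
roi=im[140:182,295:335]; m=(roi.min(2)>225).astype(np.uint8)
y,x=np.nonzero(m);print("white bbox",x.min()+295,x.max()+295,y.min()+140,y.max()+140)
r=im[50:92,300:345]; d=r-np.array([40,25,27]); 
m=(r.sum(2)>150); y,x=np.nonzero(m);print("amber",x.min()+300,x.max()+300,y.min()+50,y.max()+50)
for n,p,z in [("amber cap",(322,69),55),("white cap",(314,158),68),("cab base",(240,158),0),("cab base",(235,57),0),("cab top",(192,178),139),("green",(405,91),68)]: print(n,onplane(c,[p],z)[0].round(1))
E
python3 -m crank '[[85,130,-282,-39,0],[85,130,-282,-39,0],[85,130,-282,-39,0],[85,130,-282,-39,0],[85,130,-282,-39,0],[85,130,-282,-39,0],[85,-64,-737,-39,0],[85,-64,-737,-39,0],[85,-64,-737,-39,0],[85,-64,-737,-39,0]]'
python3 -c "
from h import *
to((366,355,300,0))"
```

```text
white bbox 301 325 149 174
amber 311 339 57 84
amber cap [ 551.4 -381.2   55. ]
white cap [ 455.  -371.8   68. ]
cab base [ 446.4 -267.2    0. ]
cab base [ 573.9 -270.9    0. ]
cab top [ 445.9 -260.8  139. ]
green [ 527.3 -471.1   68. ]
time: 2.7
position: [460.7, 131.1, 300.4]
orientation: [0.0, 1.0, -0.001, 0.0]
contact_force: [0.6, 1.0, 0.7]
opening: 0.993
grip_force: 0.0
pos [460.7 131.1 300.4] ang -0.08 tilt 0.03 q7 -1.99 t 2.7
(366, 355, 300, 0) -> -95.0 -223.8 0.4 yaw -0.08
```

```bash
python3 -m crank '[[85,-95,-224,0,0],[85,-95,-224,0,0],[85,-95,-224,0,0],[85,-95,-224,0,0],[85,-95,-224,0,0],[85,-95,-224,0,0]]'
python3 - <<'E'
from h import *
import pickle
c=grab("wrist");pickle.dump(c,open("c2.pkl","wb"));cv2.imwrite("pics/w2.png",c["im"])
to((366,355,300,0)); print(-c["R"].T@c["t"],c["R"].round(3))
E
```

```text
time: 3.45
position: [367.1, 353.5, 300.0]
orientation: [0.001, 1.0, -0.0, 0.0]
contact_force: [0.2, 0.2, -0.2]
opening: 0.997
grip_force: 0.0
pos [367.3 353.1 300.2] ang -0.09 tilt 0.06 q7 -2.52 t 3.5
(366, 355, 300, 0) -> -1.3 -1.9 0.2 yaw -0.09
[436.59360908 353.44279452 442.92777488] [[-0.001 -1.    -0.001]
 [-0.962  0.001  0.272]
 [-0.272  0.001 -0.962]]
```

View pics/w2.png

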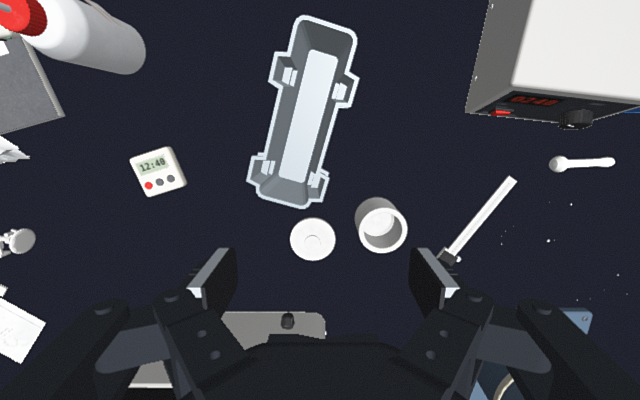

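The wrist view shows the tray mouth tilted: rim corners at (303,17), (357,35), (249,185) and (325,195). The pilasters nearest an end are at (260,170) and (318,187), so the card end is towards the robot. The jar is at (381,225).

```bash
cat >> h.py <<'E'
def tray(c,z,box,thr=90,show=None):
    x0,y0,x1,y1=box; g=c["im"][y0:y1,x0:x1].min(2); m=(g>thr).astype(np.uint8)
    m=cv2.morphologyEx(m,cv2.MORPH_CLOSE,np.ones((5,5),np.uint8))
    cn=max(cv2.findContours(m,cv2.RETR_EXTERNAL,cv2.CHAIN_APPROX_NONE)[0],key=cv2.contourArea)[:,0]+[x0,y0]
    W=onplane(c,cn,z)[:,:2].astype(np.float32)
    r=cv2.minAreaRect(W); b=cv2.boxPoints(r); e=[b[1]-b[0],b[2]-b[1]]; L=max(e,key=np.linalg.norm)
    a=np.degrees(np.arctan2(L[1],L[0]))%180
    print("centre",np.round(r[0],1),"size",np.round(r[1],1),"axis deg",a.round(2)); return W,np.array(r[0]),a
E
python3 - <<'E'
from h import *
import pickle
c=pickle.load(open("c2.pkl","rb"))
for thr in (60,90,120): W,ct,a=tray(c,110,(220,5,375,212),thr)
u=np.array([np.cos(np.radians(a)),np.sin(np.radians(a))]);n=np.array([-u[1],u[0]])
s=(W-ct)@u;v=(W-ct)@n
for k in range(-100,101,10):
    i=abs(s-k)<3
    if i.any(): print(k,v[i].min().round(1),v[i].max().round(1))
E
```

```text
centre [434.2 376. ] size [ 93.8 203.2] axis deg 163.82
centre [435.5 375.4] size [ 93.4 200.2] axis deg 163.84
centre [435.4 375.6] size [ 92.8 199.7] axis deg 163.85
-100 -28.2 28.0
-90 -33.4 33.4
-80 -33.8 33.9
-70 -33.7 33.7
-60 -46.4 46.2
-50 -46.4 46.3
-40 -46.4 46.3
-30 -46.4 46.4
-20 -33.6 33.8
-10 -33.8 33.8
0 -33.7 33.7
10 -33.6 33.9
20 -33.8 33.6
30 -33.7 33.6
40 -33.8 33.5
50 -40.9 44.4
60 -46.3 46.0
70 -46.3 46.0
80 -46.3 46.1
90 -33.3 33.0
100 -28.7 28.9
```

The tray rectangle is 93×200 mm (expected about 90×196), with its pilasters at +69 and −43 along 163.8°. So the centre is (435.3,375.6), the yaw is 163.8°, and the card faces the robot. I'll pick it up with tool x at 163.8°.

```bash
python3 -m crank '[[85,0,0,0,-30],[85,0,0,0,-50],[85,40,-15,0,-100],[85,68,-22,0,-164],[85,68,-22,0,-164],[85,68,-22,0,-164],[85,68,-22,0,-164],[85,68,-22,0,-164],[85,68,-22,0,-164],[85,68,-22,0,-164]]' >/dev/null
python3 -m crank '[[85,0,0,0,-81],[85,0,0,0,-81],[85,0,0,0,-81],[85,0,0,0,-81],[85,0,0,0,-81],[85,0,0,0,-81],[85,0,0,0,-81],[85,0,0,0,-81]]'
python3 -c "
from h import *
to((435.3,375.6,200,163.85),(435.3,375.6,74,163.85))"
```

```text
time: 5.75
position: [435.7, 374.7, 300.0]
orientation: [0.0, -0.075, 0.997, -0.001]
contact_force: [0.4, 0.4, 0.2]
opening: 0.994
grip_force: 0.0
pos [435.7 374.7 300. ] ang -171.43 tilt 0.08 q7 0.48 t 5.75
(435.3, 375.6, 200, 163.85) -> 0.2 0.9 100.0 yaw -335.28
(435.3, 375.6, 74, 163.85) -> 0.2 0.9 226.0 yaw -335.28
```

```bash
python3 -m crank '[[85,0,1,0,24.7],[85,0,1,0,24.7],[85,0,1,0,24.7],[85,0,1,0,24.7]]'
python3 - <<'E'
from h import *
c=grab("wrist");cv2.imwrite("pics/w3.png",c["im"])
p=proj(c,[(435,375,110)]);print(p)
x0=max(0,int(p[0,0]-110))
tray(c,110,(x0,max(0,int(p[0,1])-130),x0+220,min(400,int(p[0,1])+110)),90)
to((435.3,375.6,200,163.85),(435.3,375.6,74,163.85))
E
```

```text
time: 6.25
position: [435.1, 376.2, 300.3]
orientation: [0.0, 0.142, 0.99, -0.001]
contact_force: [0.7, -0.5, 0.5]
opening: 0.993
grip_force: 0.0
[[321.41875189 180.12784882]]
centre [435.4 375.7] size [ 93.5 199.5] axis deg 163.79
pos [434.9 376.6 300.3] ang 163.75 tilt 0.06 q7 0.11 t 6.3
(435.3, 375.6, 200, 163.85) -> -0.6 -0.8 100.3 yaw -0.1
(435.3, 375.6, 74, 163.85) -> -0.6 -0.8 226.3 yaw -0.1
```

Both views agree. I'll descend and grip.

```bash
python3 -m crank '[[85,0,-1,60,0],[85,0,-1,120,0],[85,0,-1,180,0],[85,0,-1,210,0],[85,0,-1,226,0],[85,0,-1,226,0],[60,0,-1,226,0],[60,0,-1,226,0],[60,0,-1,226,0],[60,0,-1,226,0]]' 60
python3 -m crank '[[55,0,0,0,0],[55,0,0,0,0],[55,0,0,0,0]]'
```

```text
time: 7.55
position: [434.2, 377.5, 76.1]
orientation: [0.001, 0.141, 0.99, 0.001]
contact_force: [-1.9, -1.9, 6.1]
opening: 0.776
grip_force: 66.7
time: 7.92
position: [434.3, 377.5, 76.1]
orientation: [0.001, 0.141, 0.99, 0.001]
contact_force: [-0.1, -2.4, 7.3]
opening: 0.774
grip_force: 66.7
```

```bash
python3 -m crank '[[55,0,0,-8,0],[55,0,0,-20,0],[55,0,0,-35,0],[55,0,0,-50,0],[55,0,0,-65,0],[55,0,0,-100,0],[55,0,0,-140,0],[55,0,0,-140,0],[55,0,0,-140,0]]'
python3 - <<'E'
from h import *
c=grab("side");cv2.imwrite("pics/s4.png",cv2.resize(c["im"][60:210,230:370],None,fx=4,fy=4))
to((470,210,216,90),(470,210,216,0))
E
```

```text
time: 9.05
position: [433.6, 376.6, 214.1]
orientation: [0.0, 0.141, 0.99, -0.0]
contact_force: [-0.6, -1.5, -2.0]
opening: 0.773
grip_force: 67.7
pos [433.4 376.4 213.6] ang 163.8 tilt 0.09 q7 0.03 t 9.1
(470, 210, 216, 90) -> -81.6 -149.6 -2.4 yaw 73.8
(470, 210, 216, 0) -> -81.6 -149.6 -2.4 yaw 163.8
```

View pics/s4.png

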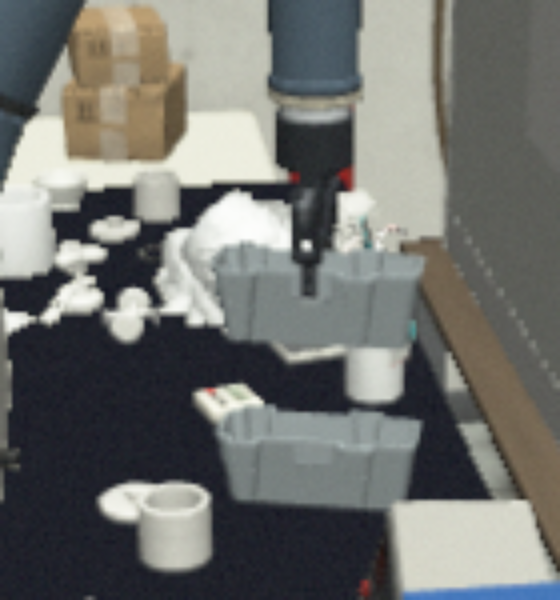

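The upper tray hangs level in the gripper, clear of the lower one, which stayed put. I'll carry it to the free bench spot.

```bash
python3 -m crank '[[55,-20,-40,-2,10],[55,-40,-75,-2,20],[55,-60,-110,-2,30],[55,-82,-150,-2,40],[55,-82,-150,-2,50],[55,-82,-150,-2,60],[55,-82,-150,-2,70],[55,-82,-150,-2,80],[55,-82,-150,-2,90],[55,-82,-150,-2,100]]' >/dev/null
python3 -m crank '[[55,0,0,0,10],[55,0,0,0,20],[55,0,0,0,30],[55,0,0,0,40],[55,0,0,0,50],[55,0,0,0,60],[55,0,0,0,64],[55,0,0,0,64],[55,0,0,0,64]]'
python3 -c "
from h import *
to((470,210,43,0))"
```

```text
time: 11.48
position: [470.2, 210.1, 215.7]
orientation: [0.0, 1.0, -0.001, -0.001]
contact_force: [0.3, 0.3, -1.0]
opening: 0.773
grip_force: 67.8
pos [470.2 210.1 215.7] ang -0.09 tilt 0.07 q7 -2.16 t 11.475
(470, 210, 43, 0) -> -0.2 0.1 172.7 yaw -0.09
```

```bash
python3 -m crank '[[55,0,0,50,0],[55,0,0,100,0],[55,0,0,140,0],[55,0,0,160,0],[55,0,0,166,0],[55,0,0,169,0],[55,0,0,171,0],[55,0,0,172,0],[55,0,0,172,0]]'
python3 -c "
from h import *
to((470,210,43,0))"
```

```text
time: 12.6
position: [472.1, 213.3, 45.6]
orientation: [-0.002, 1.0, -0.0, 0.002]
contact_force: [0.5, 7.3, -0.5]
opening: 0.778
grip_force: 72.2
pos [472.1 213.3  45.6] ang -0.02 tilt 0.34 q7 -2.22 t 12.6
(470, 210, 43, 0) -> -2.1 3.3 2.6 yaw -0.02
```

There is 7 N sideways and a 3 mm offset, so I'll look before releasing.

```bash
python3 - <<'E'
from h import *
c=grab("side");cv2.imwrite("pics/s5.png",cv2.resize(c["im"][120:250,230:390],None,fx=4.5,fy=4.5))
s=env.read_state();print(s["contact_force"],s["torque"],s["position"])
E
```

```text
[ 0.26325536  8.01211738 -0.47823678] [ 1.22638578 -0.16066576  0.12147253] [472.09095404 213.28058584  45.61180509]
```

View pics/s5.png

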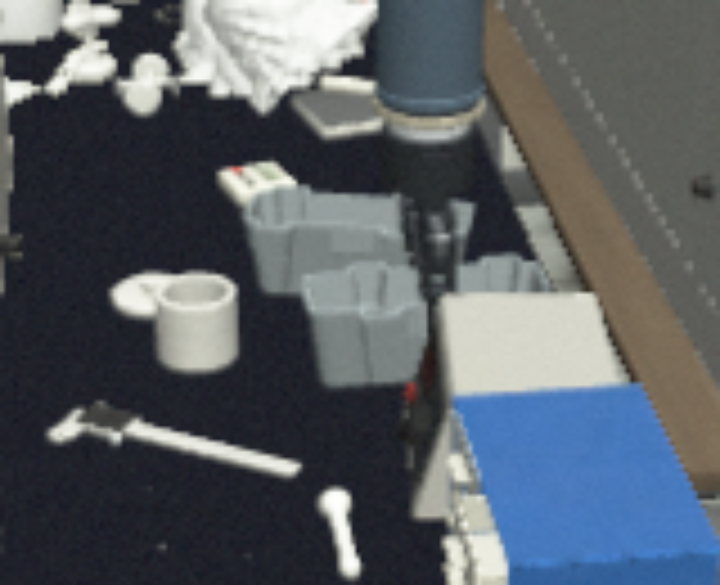

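The side view shows the tray about flush with the bench, and the gripper's −y side close to the controller box. I'll work out where the box edge is.

```bash
python3 - <<'E'
from h import *
import pickle
c=pickle.load(open("c2.pkl","rb"))
print(onplane(c,[(467,110),(490,5)],0).round(),onplane(c,[(467,110),(490,5)],105).round(),onplane(c,[(535,2)],105).round())
print(onplane(c,[(381,215)],60).round())
E
```

```text
[[449. 144.   0.]
 [582. 131.   0.]] [[446. 194. 105.]
 [548. 184. 105.]] [[550. 139. 105.]]
[[308. 273.  60.]]
```

```bash
python3 -m crank '[[55,0,0,0,0],[55,0,0,0,0]]'; python3 -c "
from h import *
s=env.read_state();print(np.round(s['joints'],3),np.round(s['tau'],1),s['torque'])"
```

```text
time: 12.9
position: [472.1, 213.3, 45.6]
orientation: [-0.002, 1.0, -0.0, 0.002]
contact_force: [1.1, 7.9, -0.6]
opening: 0.773
grip_force: 72.2
[-0.432  0.597 -0.12   2.053  0.138  0.494 -2.225] [  3.7 -64.2   3.5 -12.1   0.7   1.6  -0.1] [ 1.22408384 -0.1739891   0.10277973]
```

```bash
python3 -m crank '[[55,0,-4,-2,0],[55,0,-4,-2,0],[55,0,-4,-2,0]]'; python3 -m crank '[[55,0,-4,0,0],[55,0,-4,0,0],[55,0,-4,0,0]]';python3 -c "
from h import *
s=env.read_state();print(s['torque'])
c=pickle=None
c=grab('wrist');cv2.imwrite('pics/w6.png',c['im'])"
```

```text
time: 13.28
position: [470.5, 213.8, 46.4]
orientation: [0.0, 1.0, -0.002, -0.0]
contact_force: [0.2, -0.3, -2.1]
opening: 0.772
grip_force: 70.9
time: 13.65
position: [470.5, 218.2, 46.2]
orientation: [0.0, 1.0, -0.002, -0.0]
contact_force: [-0.4, -0.2, -1.6]
opening: 0.774
grip_force: 70.9
[ 0.03567904  0.00649769 -0.01776893]
```

View pics/w6.png

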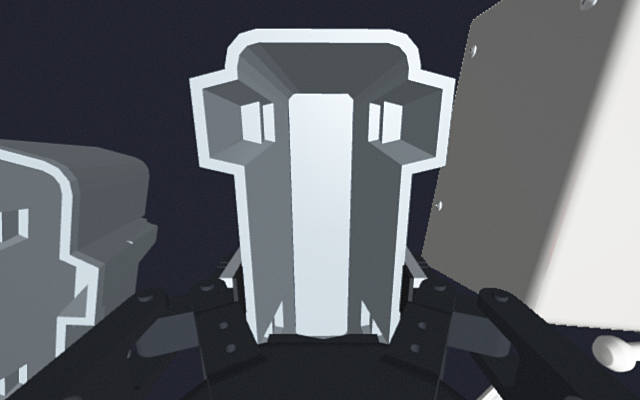

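The box corner was touching the gripper's right knuckle, near (490,330); moving 4 mm away took the force off. I'll shift further from the box and set the tray down.

```bash
python3 -m crank '[[55,0,-4,0,0],[55,0,-8,0,0],[55,0,-8,1,0],[55,0,-8,2,0],[55,0,-8,3,0],[55,0,-8,4,0],[55,0,-8,5,0],[55,0,-8,5,0]]'
```

```text
time: 14.7
position: [470.6, 226.1, 42.1]
orientation: [-0.0, 1.0, -0.002, 0.0]
contact_force: [-3.1, -2.3, 11.2]
opening: 0.77
grip_force: 72.3
```

```bash
python3 -m crank '[[82,0,0,-1,0],[82,0,0,-1,0],[82,0,0,-1,0],[82,0,0,-1,0],[82,0,0,-40,0],[82,0,0,-100,0],[82,0,0,-160,0],[82,0,0,-200,0],[82,0,0,-200,0]]'
python3 -c "
from h import *
to((530,0,250,90),(550,-380,200,90),(450,-375,200,90))"
```

```text
time: 15.82
position: [472.0, 227.0, 244.4]
orientation: [-0.001, 1.0, -0.002, 0.003]
contact_force: [0.7, -0.1, -0.6]
opening: 0.961
grip_force: 0.0
pos [472.  227.  244.4] ang -0.21 tilt 0.35 q7 -2.18 t 15.825
(530, 0, 250, 90) -> 58.9 226.7 -5.6 yaw -90.21
(550, -380, 200, 90) -> 80.2 606.7 44.4 yaw -90.21
(450, -375, 200, 90) -> -19.8 602.0 44.4 yaw -90.21
```

```bash
python3 -m crank '[[85,59,227,-6,-90],[85,59,227,-6,-90],[85,59,227,-6,-90],[85,59,227,-6,-90],[85,80,607,-6,-90],[85,80,607,-6,-90],[85,80,607,-6,-90],[85,80,607,-6,-90],[85,80,607,-6,-90],[85,80,607,-6,-90]]'
python3 -c "
from h import *
to((550,-440,250,90))"
```

```text
time: 17.08
position: [547.0, -365.0, 245.7]
orientation: [-0.001, 0.707, 0.707, 0.0]
contact_force: [1.2, -0.6, 0.4]
opening: 0.998
grip_force: 0.0
pos [ 547.  -365.   245.7] ang 89.94 tilt 0.11 q7 0.34 t 17.075
(550, -440, 250, 90) -> -75.0 3.1 -4.3 yaw -0.06
```

```bash
python3 -m crank '[[85,-60,3,-4,0],[85,-75,3,-4,0],[85,-75,3,-4,0],[85,-75,3,-4,0]]'
python3 - <<'E'
from h import *
c=grab("wrist")
for n,X,r,z in [("amber",(550,-384,55),20,55),("white",(453,-374,68),22,68)]:
    p=proj(c,[X])[0].round().astype(int); k=45
    x0,y0=max(0,p[0]-k),max(0,p[1]-k); cr=c["im"][y0:y0+2*k,x0:x0+2*k]
    cv2.imwrite(f"pics/{n}.png",cr); print(n,p,x0,y0,cr.shape)
o=np.hstack([cv2.resize(cv2.imread(f"pics/{n}.png"),(400,400),interpolation=cv2.INTER_CUBIC) for n in("amber","white")])
cv2.imwrite("pics/b7.png",o)
to((550,-384,13,90))
import pickle;pickle.dump(c,open("c7.pkl","wb"))
E
```

```text
time: 17.58
position: [551.1, -435.5, 250.8]
orientation: [-0.001, 0.707, 0.707, 0.001]
contact_force: [0.2, 0.3, 0.5]
opening: 0.999
grip_force: 0.0
amber [321 135] 276 90 (90, 90, 3)
white [232 127] 187 82 (90, 90, 3)
pos [ 551.2 -435.5  251.2] ang 89.98 tilt 0.07 q7 0.43 t 17.625
(550, -384, 13, 90) -> 51.5 -1.2 238.2 yaw -0.02
```

View pics/b7.png

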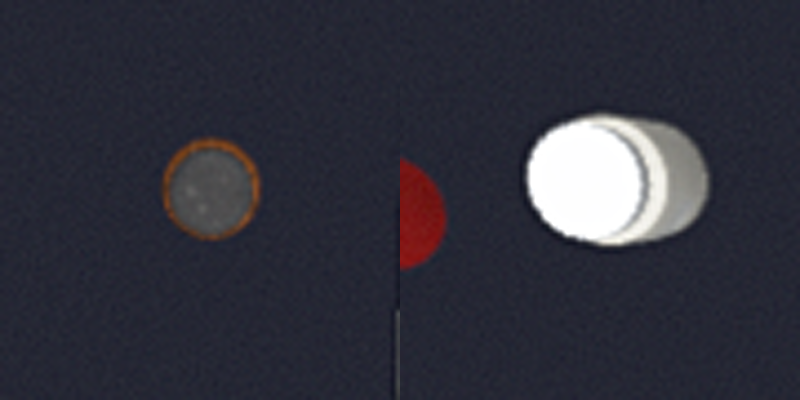

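The amber cap is at about (323.7,133.2) and the white cap at about (228.9,122.7), both cleanly visible.

```bash
python3 - <<'E'
from h import *
import pickle
c=pickle.load(open("c7.pkl","rb"))
print(onplane(c,[(323.7,133.2)],55),onplane(c,[(228.9,122.7)],68))
a=onplane(c,[(323.7,133.2)],55)[0]
to((a[0],a[1],14,90))
E
```

```text
[[ 552.64043378 -381.48441925   55.        ]] [[ 450.14297609 -369.72217867   68.        ]]
pos [ 551.2 -435.5  251.2] ang 89.98 tilt 0.07 q7 0.43 t 17.625
(np.float64(552.64043377746), np.float64(-381.48441924540816), 14, 90) -> 54.0 1.5 237.2 yaw -0.02
```

```bash
python3 -m crank '[[85,54,1,0,0],[85,54,1,40,0],[85,54,1,100,0],[85,54,1,160,0],[85,54,1,210,0],[85,54,1,237,0],[85,54,1,237,0],[20,54,1,237,0],[20,54,1,237,0],[20,54,1,237,0]]' 40
python3 -m crank '[[20,0,0,0,0],[20,0,0,0,0],[20,0,0,0,0],[20,0,0,0,0]]'
```

```text
time: 18.88
position: [552.1, -384.4, 15.6]
orientation: [0.001, 0.708, 0.706, 0.0]
contact_force: [0.3, -0.3, 0.2]
opening: 0.371
grip_force: 0.0
time: 19.38
position: [552.0, -384.4, 15.5]
orientation: [0.001, 0.708, 0.706, 0.0]
contact_force: [-1.7, 0.7, 6.8]
opening: 0.292
grip_force: 38.9
```

```bash
python3 -m crank '[[20,0,0,-20,0],[20,0,0,-80,0],[20,0,0,-140,0],[20,0,0,-200,0],[20,0,0,-234,0],[20,0,0,-234,0]]'
python3 -c "
from h import *
to((560,-50,250,90),(416,309,250,73.8))"
```

```text
time: 20.12
position: [552.8, -384.5, 253.2]
orientation: [0.003, 0.708, 0.706, 0.001]
contact_force: [0.9, -0.7, -1.2]
opening: 0.287
grip_force: 39.4
pos [ 552.8 -384.5  253.2] ang 89.8 tilt 0.4 q7 0.36 t 20.125
(560, -50, 250, 90) -> 334.5 6.1 3.2 yaw -0.2
(416, 309, 250, 73.8) -> 693.0 -139.2 3.2 yaw 16.0
```

```bash
python3 -m crank '[[20,40,0,3,0],[20,90,0,3,0],[20,140,0,3,0],[20,190,3,3,0],[20,240,3,3,0],[20,290,6,3,0],[20,340,6,3,0],[20,390,-15,3,4],[20,440,-40,3,8],[20,490,-60,3,12]]' >/dev/null
python3 -c "
from h import *
to((416,309,250,73.8))"
```

```text
pos [491.5 107.4 245.1] ang 77.68 tilt 0.06 q7 -0.7 t 21.375
(416, 309, 250, 73.8) -> 180.8 -116.7 -4.9 yaw 3.88
```

```bash
python3 -m crank '[[20,45,-29,-5,4],[20,90,-58,-5,4],[20,135,-87,-5,4],[20,181,-117,-5,4],[20,181,-117,-5,4],[20,181,-117,-5,4]]'
python3 - <<'E'
from h import *
import pickle
c=grab("wrist");pickle.dump(c,open("c8.pkl","wb"));cv2.imwrite("pics/w8.png",c["im"])
p=proj(c,[(435,375,76)])[0].round().astype(int);print(p)
for t in (60,90,120): W,ct,a=tray(c,76,(max(0,p[0]-165),max(0,p[1]-90),p[0]+165,p[1]+80),t)
to((ct[0],ct[1],250,73.8))
E
```

```text
time: 22.12
position: [416.8, 307.0, 249.9]
orientation: [0.0, 0.8, 0.601, -0.001]
contact_force: [-1.3, -0.8, 0.1]
opening: 0.292
grip_force: 39.5
[321 118]
centre [435.4 375.2] size [ 93.3 201.1] axis deg 163.79
centre [435.7 375.6] size [ 92.2 200.5] axis deg 163.8
centre [435.6 375.7] size [ 92.2 200. ] axis deg 163.8
pos [417.3 306.4 250. ] ang 73.74 tilt 0.08 q7 -1.21 t 22.175
(np.float64(435.6119384765625), np.float64(375.66900634765625), 250, 73.8) -> 71.6 -1.8 -0.0 yaw -0.06
```

```bash
python3 -m crank '[[20,40,-1,0,0],[20,69,-2,0,0],[20,69,-2,0,0],[20,69,-2,60,0],[20,69,-2,110,0],[20,69,-2,130,0],[20,69,-2,130,0]]'
python3 -c "
from h import *
to((435.5-.8,375.6-2,19,73.8))"
```

```text
time: 23.05
position: [434.3, 371.9, 119.0]
orientation: [0.001, 0.8, 0.6, -0.002]
contact_force: [0.4, 0.0, -0.6]
opening: 0.293
grip_force: 39.5
pos [434.3 371.9 119. ] ang 73.69 tilt 0.23 q7 -1.38 t 23.05
(434.7, 373.6, 19, 73.8) -> 1.8 -0.1 100.0 yaw -0.11
```

```bash
python3 -m crank '[[20,2,0,25,0],[20,2,0,50,0],[20,2,0,70,0],[20,2,0,85,0],[20,2,0,92,0],[20,2,0,96,0],[20,2,0,99,0],[20,2,0,100,0],[20,2,0,100,0]]'
```

```text
time: 24.18
position: [435.0, 376.6, 20.5]
orientation: [-0.0, 0.8, 0.6, 0.0]
contact_force: [-0.8, -0.5, -0.7]
opening: 0.294
grip_force: 39.5
```

```bash
python3 -m crank '[[20,-2,0,1,0],[20,-2,0,2,0],[20,-2,0,3,0],[20,-2,0,3,0]]'
```

```text
time: 24.68
position: [434.4, 374.5, 17.9]
orientation: [0.0, 0.8, 0.6, 0.0]
contact_force: [-1.2, -1.3, 8.2]
opening: 0.296
grip_force: 40.5
```

Touchdown. I'll release and rise.

```bash
python3 -m crank '[[40,0,0,0,0],[50,0,0,0,0],[50,0,0,0,0],[50,0,0,-20,0],[50,0,0,-50,0],[50,0,0,-100,0],[50,0,0,-160,0],[50,-30,0,-220,0],[50,-70,0,-230,0],[50,-70,0,-230,0]]'
python3 - <<'E'
from h import *
import pickle
c=grab("wrist");pickle.dump(c,open("c9.pkl","wb"));cv2.imwrite("pics/w9.png",c["im"])
p=proj(c,[(435,375,76)])[0].round().astype(int)
tray(c,76,(max(0,p[0]-165),max(0,p[1]-90),p[0]+165,p[1]+80),90)
to((400,250,280,180),(470,226,240,180))
E
```

```text
time: 25.92
position: [415.1, 304.9, 248.8]
orientation: [0.001, 0.801, 0.599, 0.001]
contact_force: [-0.0, 0.5, -0.6]
opening: 0.584
grip_force: 0.0
centre [435.7 375.5] size [ 92.8 200.6] axis deg 164.07
pos [415.1 306.4 248. ] ang 73.7 tilt 0.09 q7 -1.22 t 25.975
(400, 250, 280, 180) -> -58.4 1.3 -32.0 yaw -106.3
(470, 226, 240, 180) -> -61.8 75.2 8.0 yaw -106.3
```

View pics/w9.png

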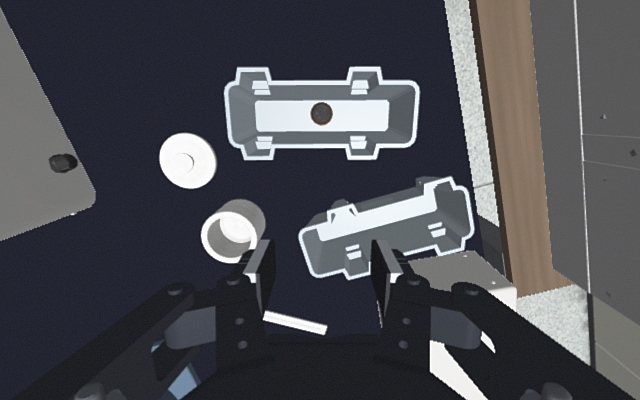

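The amber bottle stands upright at (321,113), near the middle of the lower tray. The other tray is on the bench by the box. I'll go and re-grip it with the hand turned half round.

```bash
python3 -m crank '[[85,0,0,-20,-10],[85,-20,20,-20,-20],[85,-40,50,-20,-30],[85,-60,90,-20,-40],[85,-62,120,-20,-50],[85,-62,140,-20,-60],[85,-62,140,-20,-70],[85,-62,140,-20,-80],[85,-62,140,-20,-90],[85,-62,140,-20,-100]]' >/dev/null
python3 -m crank '[[85,0,0,0,-6],[85,0,0,0,-6],[85,0,0,0,-6]]'
python3 - <<'E'
from h import *
import pickle
c=grab("wrist");pickle.dump(c,open("c10.pkl","wb"));cv2.imwrite("pics/w10.png",c["im"])
p=proj(c,[(470,226,76)])[0].round().astype(int);print(p)
for t in (90,130): W,ct,a=tray(c,76,(p[0]-70,max(0,p[1]-120),p[0]+70,p[1]+120),t)
to((ct[0],ct[1],150,180),(ct[0],ct[1],40,180))
E
```

```text
time: 27.6
position: [532.0, 209.3, 266.8]
orientation: [-0.0, 0.003, 1.0, 0.0]
contact_force: [-0.2, -0.4, 0.1]
opening: 0.995
grip_force: 0.0
[337 125]
centre [469.8 227.7] size [ 93.5 200.4] axis deg 179.95
centre [469.7 227.7] size [ 92.5 198.4] axis deg 179.93
pos [532.  209.2 267. ] ang 179.71 tilt 0.03 q7 0.69 t 27.65
(np.float64(469.67156982421875), np.float64(227.68763732910156), 150, 180) -> 62.4 18.2 117.0 yaw -0.29
(np.float64(469.67156982421875), np.float64(227.68763732910156), 40, 180) -> 62.4 18.2 227.0 yaw -0.29
```

```bash
python3 -m crank '[[82,40,10,0,0],[82,62,18,0,0],[82,62,18,0,0],[82,62,18,50,0],[82,62,18,110,0],[82,62,18,130,0],[82,62,18,130,0]]'
python3 -c "
from h import *
to((469.7,227.7,41,180))"
```

```text
time: 28.52
position: [470.1, 226.4, 135.9]
orientation: [-0.001, 0.002, 1.0, -0.001]
contact_force: [-0.9, -0.5, -0.1]
opening: 0.958
grip_force: 0.0
pos [470.1 226.4 135.9] ang 179.75 tilt 0.16 q7 0.47 t 28.525
(469.7, 227.7, 41, 180) -> 0.4 1.3 94.9 yaw -0.25
```

```bash
python3 -m crank '[[82,0,1,30,0],[82,0,1,60,0],[82,0,1,80,0],[82,0,1,90,0],[82,0,1,95,0],[82,0,1,95,0],[55,0,1,95,0],[55,0,1,95,0],[55,0,1,95,0],[55,0,1,95,0]]' 60
python3 -m crank '[[55,0,0,0,0],[55,0,0,0,0],[55,0,0,-20,0],[55,0,0,-60,0],[55,0,0,-120,0],[55,0,0,-180,0],[55,0,0,-180,0],[55,0,0,-180,0]]'
python3 -c "
from h import *
to((435.6,375.6,222,163.9))"
```

```text
time: 29.78
position: [470.5, 228.1, 43.3]
orientation: [0.001, 0.002, 1.0, 0.0]
contact_force: [-0.6, -2.0, 6.5]
opening: 0.771
grip_force: 66.3
time: 30.78
position: [469.9, 227.3, 222.0]
orientation: [0.0, 0.002, 1.0, -0.0]
contact_force: [0.3, -0.7, -2.4]
opening: 0.778
grip_force: 68.2
pos [469.9 227.3 222. ] ang 179.78 tilt 0.05 q7 0.57 t 30.775
(435.6, 375.6, 222, 163.9) -> 34.9 148.2 -0.0 yaw 15.88
```

```bash
python3 -m crank '[[55,9,37,0,4],[55,18,74,0,8],[55,26,111,0,12],[55,35,148,0,15.9],[55,35,148,0,15.9],[55,35,148,30,15.9],[55,35,148,60,15.9],[55,35,148,60,15.9],[55,35,148,60,15.9]]'
python3 -c "
from h import *
to((435.6+.8,375.6-.2,135,163.9))"
```

```text
time: 31.9
position: [435.7, 376.0, 162.6]
orientation: [-0.0, 0.14, 0.99, -0.0]
contact_force: [0.0, 0.4, -1.4]
opening: 0.77
grip_force: 68.0
pos [435.7 376.  162.6] ang 163.91 tilt 0.02 q7 0.02 t 31.9
(436.40000000000003, 375.40000000000003, 135, 163.9) -> -0.8 -0.4 27.6 yaw 0.01
```

```bash
python3 -m crank '[[55,-1,0,10,0],[55,-1,0,20,0],[55,-1,0,28,0],[55,-1,0,32,0],[55,-1,0,35,0],[55,-1,0,35,0]]'
python3 -c "
from h import *
to((436.4,375.4,112,163.9))"
```

```text
time: 32.65
position: [436.5, 375.9, 127.2]
orientation: [-0.0, 0.14, 0.99, -0.0]
contact_force: [0.3, 0.6, -1.9]
opening: 0.771
grip_force: 68.1
pos [436.5 375.9 127.2] ang 163.91 tilt 0.01 q7 -0.01 t 32.65
(436.4, 375.4, 112, 163.9) -> -0.1 -0.5 15.2 yaw 0.01
```

```bash
python3 -m crank '[[55,0,0,3,0],[55,0,0,6,0],[55,0,0,8,0],[55,0,0,10,0],[55,0,0,11,0],[55,0,0,12,0],[55,0,0,13,0],[55,0,0,13,0]]'
```

```text
time: 33.65
position: [436.5, 375.8, 114.3]
orientation: [-0.0, 0.14, 0.99, -0.0]
contact_force: [-0.3, -0.5, -2.1]
opening: 0.774
grip_force: 68.1
```

```bash
python3 -m crank '[[55,0,0,1,0],[55,0,0,2,0],[55,0,0,3,0],[55,0,0,3.5,0],[55,0,0,3.5,0]]'
```

```text
time: 34.28
position: [436.6, 376.2, 111.3]
orientation: [0.0, 0.14, 0.99, 0.0]
contact_force: [-0.7, -0.4, 4.1]
opening: 0.772
grip_force: 69.0
```

The tray touched down at the stacked height. I'll release it and check.

```bash
python3 -m crank '[[70,0,0,0,0],[84,0,0,0,0],[84,0,0,0,0],[84,0,0,0,0],[84,0,0,-30,0],[84,0,0,-80,0],[84,0,0,-140,0],[84,0,0,-190,0],[84,0,0,-190,0]]'
python3 - <<'E'
from h import *
import pickle
c=grab("wrist");pickle.dump(c,open("c11.pkl","wb"))
p=proj(c,[(435,375,144)])[0].round().astype(int);print(p)
for t in (90,130): W,ct,a=tray(c,144,(max(0,p[0]-85),max(0,p[1]-140),p[0]+85,min(400,p[1]+125)),t)
s=grab("side");pk=grab
cv2.imwrite("pics/s11.png",np.hstack([cv2.resize(s["im"][120:200,260:350],(396,352)),cv2.resize(c["im"],(396,248))[:,:] if 0 else cv2.copyMakeBorder(cv2.resize(c["im"],(396,248)),0,104,0,0,cv2.BORDER_CONSTANT)]))
to((530,0,300,90),(450,-438,250,90))
E
```

```text
time: 35.4
position: [437.1, 377.6, 304.7]
orientation: [0.002, 0.14, 0.99, 0.003]
contact_force: [-0.8, 0.9, 0.3]
opening: 0.981
grip_force: 0.0
[319 184]
centre [441.9 341.1] size [211.4 217.3] axis deg 179.9
centre [442.  341.1] size [211.1 216.7] axis deg 179.8
pos [436.6 375.6 300.7] ang 163.89 tilt 0.04 q7 0.14 t 35.5
(530, 0, 300, 90) -> -194.0 -335.0 0.7 yaw 73.89
(450, -438, 250, 90) -> -238.6 -778.0 50.7 yaw 73.89
```

View pics/s11.png

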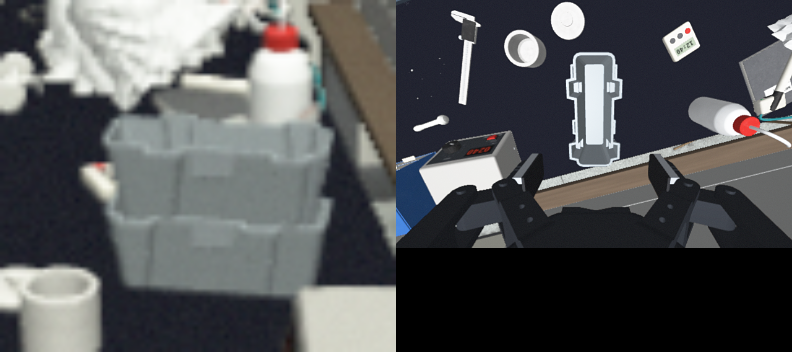

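The trays are stacked level and reversed, with the card holders on opposite sides. Next is the tall bottle. I'll grip it along y, because the red look-alike is close in x.

```bash
python3 -m crank '[[84,-40,-50,0,10],[84,-80,-110,0,20],[84,-120,-170,0,30],[84,-150,-230,0,40],[84,-180,-290,0,50],[84,-195,-340,0,60],[84,-205,-400,0,70],[84,-210,-450,0,80],[84,-215,-510,0,90],[84,-215,-560,0,100]]' >/dev/null
python3 -c "
from h import *
to((385,-370,250,0))"
```

```text
pos [ 486.2 -224.4  299. ] ang 63.48 tilt 0.18 q7 -0.23 t 36.75
(385, -370, 250, 0) -> -175.4 -25.6 49.0 yaw 63.48
```

```bash
python3 -m crank '[[84,-50,-7,0,10],[84,-100,-15,10,20],[84,-150,-20,30,30],[84,-175,-26,49,40],[84,-175,-26,49,50],[84,-175,-26,49,60],[84,-175,-26,49,63.5],[84,-175,-26,49,63.5],[84,-175,-26,49,63.5]]'
python3 - <<'E'
from h import *
c=grab("wrist")
p=proj(c,[(450,-370,68)])[0].round().astype(int);x0,y0=p-35
g=c["im"][y0:y0+70,x0:x0+70].min(2)
for t in (200,225,240,250):
    n,l,st,ce=cv2.connectedComponentsWithStats((g>t).astype(np.uint8)); k=1+st[1:,4].argmax()
    q=ce[k]+[x0,y0]; print(t,q.round(1),st[k],onplane(c,[q],68)[0].round(1))
to((450,-370,18,0))
E
```

```text
time: 37.88
position: [387.2, -367.3, 251.0]
orientation: [-0.0, 1.0, 0.004, -0.001]
contact_force: [-0.1, -0.2, 0.8]
opening: 0.984
grip_force: 0.0
200 [325.7 125.4] [ 22  22  27  28 588] [ 449.6 -369.5   68. ]
225 [325.8 125.2] [ 22  22  26  27 565] [ 449.8 -369.6   68. ]
240 [326.  125.3] [ 23  22  25  27 545] [ 449.7 -369.8   68. ]
250 [326.  125.3] [ 23  22  25  27 529] [ 449.7 -369.9   68. ]
pos [ 387.3 -367.4  251.2] ang 0.48 tilt 0.07 q7 -0.89 t 37.925
(450, -370, 18, 0) -> 62.7 3.2 233.2 yaw 0.48
```

```bash
python3 -m crank '[[84,30,2,0,0],[84,62,3,0,0.5],[84,62,3,50,0.5],[84,62,3,110,0.5],[84,62,3,140,0.5],[84,62,3,140,0.5]]'
python3 -c "
from h import *
to((449.7,-369.8,20,0))"
```

```text
time: 38.67
position: [448.2, -369.1, 109.6]
orientation: [-0.001, 1.0, -0.0, -0.002]
contact_force: [0.7, 0.5, 0.8]
opening: 0.985
grip_force: 0.0
pos [ 448.2 -369.1  109.6] ang -0.05 tilt 0.28 q7 -0.97 t 38.675
(449.7, -369.8, 20, 0) -> 1.5 0.7 89.6 yaw -0.05
```

```bash
python3 -m crank '[[84,1,1,30,0],[84,1,1,60,0],[84,1,1,85,0],[84,1,1,90,0],[84,1,1,90,0],[25,1,1,90,0],[25,1,1,90,0],[25,1,1,90,0],[25,1,1,90,0],[25,1,1,90,0]]' 45
python3 -m crank '[[25,0,0,0,0],[25,0,0,0,0],[25,0,0,0,0]]'
```

```text
time: 39.92
position: [450.9, -371.2, 22.5]
orientation: [0.0, 1.0, -0.001, 0.0]
contact_force: [0.3, 0.5, 5.2]
opening: 0.359
grip_force: 44.1
time: 40.3
position: [450.8, -371.3, 22.5]
orientation: [0.0, 1.0, -0.001, 0.0]
contact_force: [-1.0, 0.9, 5.7]
opening: 0.36
grip_force: 44.1
```

```bash
python3 -m crank '[[25,0,0,-20,0],[25,0,0,-80,0],[25,0,0,-140,0],[25,0,0,-200,0],[25,0,0,-260,0],[25,0,0,-268,0],[25,0,0,-268,0]]'
python3 -c "
from h import *
to((540,-50,290,0),(417,309,290,73.8))"
```

```text
time: 41.18
position: [450.4, -371.0, 289.8]
orientation: [0.0, 1.0, -0.001, 0.0]
contact_force: [-0.1, 0.1, -2.0]
opening: 0.358
grip_force: 45.0
pos [ 450.4 -371.   289.8] ang -0.09 tilt 0.02 q7 -0.96 t 41.175
(540, -50, 290, 0) -> 89.1 -321.1 -0.2 yaw -0.09
(417, 309, 290, 73.8) -> -34.5 -679.9 -0.2 yaw -73.89
```

```bash
python3 -m crank '[[25,20,-40,0,-5],[25,40,-85,0,-12],[25,55,-130,0,-20],[25,65,-180,0,-28],[25,75,-230,0,-36],[25,85,-280,0,-44],[25,89,-330,0,-52],[25,85,-380,0,-60],[25,70,-430,0,-68],[25,55,-480,0,-74]]' >/dev/null
python3 -c "
from h import *
to((417,309,290,73.8))"
```

```text
pos [504.8 110.1 287.6] ang 74.15 tilt 0.22 q7 -0.74 t 42.425
(417, 309, 290, 73.8) -> 167.4 -138.8 -2.4 yaw 0.35
```

```bash
python3 -m crank '[[25,40,-35,-2,0],[25,85,-70,-2,0],[25,125,-105,-2,0],[25,167,-139,-2,0],[25,167,-139,-2,0],[25,167,-139,-2,0]]'
python3 - <<'E'
from h import *
import pickle
c=grab("wrist");pickle.dump(c,open("c12.pkl","wb"))
p=proj(c,[(435.6,375.6,144)])[0].round().astype(int);print(p)
for t in (90,130): W,ct,a=tray(c,144,(max(0,p[0]-160),max(0,p[1]-90),p[0]+160,p[1]+68),t)
to((ct[0],ct[1],290,73.8))
E
```

```text
time: 43.18
position: [418.8, 306.9, 290.1]
orientation: [0.0, 0.799, 0.601, -0.002]
contact_force: [-0.0, -0.5, -1.1]
opening: 0.366
grip_force: 44.9
[320 117]
centre [412.8 379.5] size [106.1 250. ] axis deg 169.79
centre [412.4 379.2] size [105.3 248.8] axis deg 169.76
pos [419.3 306.3 290.4] ang 73.84 tilt 0.16 q7 -1.2 t 43.225
(np.float64(412.4231262207031), np.float64(379.2342834472656), 290, 73.8) -> 68.1 -26.8 0.4 yaw 0.04
```

```bash
python3 - <<'E'
from h import *
import pickle
c=pickle.load(open("c12.pkl","rb"))
q=[np.array([435.6,375.6])+s*np.array([-.96,.279])+v*np.array([.279,.96]) for s in(-98,98) for v in(-45,45)]
P=proj(c,[(*a,144) for a in q]);print(P.round())
lo=P.min(0).astype(int)-8;hi=P.max(0).astype(int)+9
for t in (90,130):
    W,ct,a=tray(c,144,(lo[0],max(0,lo[1]),hi[0],hi[1]),t)
g=c["im"].min(2); # floor centre check at z=70.5
to((435.6,375.6,290,73.8))
E
```

```text
[[418. 164.]
 [427.  66.]
 [221. 164.]
 [212.  65.]]
centre [427.3 378.2] size [ 98.3 219.4] axis deg 166.46
centre [426.8 377.9] size [ 97.5 218.8] axis deg 166.46
pos [419.3 306.3 290.4] ang 73.84 tilt 0.16 q7 -1.2 t 43.225
(435.6, 375.6, 290, 73.8) -> 71.1 -3.6 0.4 yaw 0.04
```

```bash
python3 - <<'E'
from h import *
import pickle
c=pickle.load(open("c12.pkl","rb"));g=c["im"].min(2)
n=np.array([.279,.96]);u=np.array([-.96,.279])
for col in (300,320,335,405):
    r=np.nonzero(g[40:190,col]>90)[0]+40
    W=onplane(c,[(col,r.min()),(col,r.max())],144)[:,:2]-[435.6,375.6]
    print(col,r.min(),r.max(),(W@n).round(1),(W@u).round(1))
r=np.nonzero(g[115,320:470]>90)[0]+320;print((onplane(c,[(115 and r.max(),115)],144)[:,:2]-[435.6,375.6])@u)
E
```

```text
300 78 152 [ 34.5 -33.1] [18.  19.3]
320 78 152 [ 34.5 -33.1] [-0.4 -0.4]
335 78 152 [ 34.5 -33. ] [-14.2 -15.1]
405 63 163 [ 47.3 -43.7] [-77.6 -84.8]
[-140.08267639]
```

```bash
python3 -m crank '[[25,40,-2,0,0],[25,72,-4,0,0],[25,72,-4,0,0],[25,72,-4,50,0],[25,72,-4,90,0],[25,72,-4,110,0],[25,72,-4,110,0],[25,72,-4,110,0]]'
python3 -c "
from h import *
to((436.1,377.3,97,73.8))"
```

```text
time: 44.22
position: [436.0, 377.5, 182.7]
orientation: [0.0, 0.8, 0.601, 0.0]
contact_force: [-0.5, -0.1, -0.5]
opening: 0.363
grip_force: 45.0
pos [436.  377.5 182.7] ang 73.83 tilt 0.05 q7 -1.36 t 44.225
(436.1, 377.3, 97, 73.8) -> -0.1 0.2 85.7 yaw 0.03
```

```bash
python3 -m crank '[[25,0,0,15,0],[25,0,0,30,0],[25,0,0,45,0],[25,0,0,60,0],[25,0,0,72,0],[25,0,0,80,0],[25,0,0,82,0],[25,0,0,82,0]]'
```

```text
time: 45.22
position: [435.3, 378.2, 100.0]
orientation: [-0.0, 0.799, 0.601, 0.0]
contact_force: [0.1, -0.3, -1.4]
opening: 0.362
grip_force: 45.0
```

```bash
python3 -m crank '[[25,-1,0,1,0],[25,-1,0,3,0],[25,-1,0,5,0],[25,-1,0,6,0],[25,-1,0,6.5,0],[25,-1,0,6.5,0]]'
```

```text
time: 45.98
position: [434.9, 377.2, 93.3]
orientation: [-0.0, 0.799, 0.601, -0.0]
contact_force: [0.3, -0.1, -1.6]
opening: 0.363
grip_force: 45.0
```

```bash
python3 -m crank '[[25,0,0,0.5,0],[25,0,0,1,0],[25,0,0,1.5,0],[25,0,0,1.5,0]]'
```

```text
time: 46.48
position: [435.0, 377.4, 92.9]
orientation: [0.0, 0.799, 0.601, 0.001]
contact_force: [-2.8, -2.3, 11.0]
opening: 0.361
grip_force: 46.2
```

Contact is firm at the expected height. I'll release, rise and check by numbers.

```bash
python3 -m crank '[[40,0,0,-0.5,0],[55,0,0,-0.5,0],[55,0,0,-0.5,0],[55,0,0,-20,0],[55,0,0,-50,0],[55,0,0,-100,0],[55,0,0,-150,0],[55,-40,0,-200,0],[55,-72,0,-200,0],[55,-72,0,-200,0]]'
python3 - <<'E'
from h import *
c=grab("wrist");g=c["im"].min(2)
n=np.array([.279,.96]);u=np.array([-.96,.279])
for col in (290,350):
    r=np.nonzero(g[40:190,col]>90)[0]+40
    W=onplane(c,[(col,r.min()),(col,r.max())],144)[:,:2]-[435.6,375.6]; print("rim",(W@n).round(1))
p=proj(c,[(435.6,375.6,138.5)])[0].round().astype(int);x0,y0=p-25
k,l,st,ce=cv2.connectedComponentsWithStats((g[y0:y0+50,x0:x0+50]>245).astype(np.uint8))
for i in range(1,k):
    if st[i,4]>60: q=ce[i]+[x0,y0];W=onplane(c,[q],138.5)[0,:2]-[435.6,375.6];print("bright",st[i],"across",(W@n).round(1),"along",(W@u).round(1))
s=grab("side");cv2.imwrite("pics/s13.png",s["im"])
# side view: silhouette rows of the stack
x,y=proj(s,[(435.6,375.6,138.5)])[0];print("side cap px expected",x.round(),y.round(),s["im"][int(y)-2:int(y)+3,int(x)].tolist())
print(env.read_state()["time"])
E
```

```text
time: 47.72
position: [415.1, 305.7, 292.5]
orientation: [0.001, 0.8, 0.6, 0.0]
contact_force: [0.4, 0.9, 0.1]
opening: 0.645
grip_force: 0.0
rim [ 46.7 -45. ]
rim [ 36.5 -38.1]
bright [ 11  12  28  29 602] across -0.5 along 0.7
side cap px expected 309.0 151.0 [[155, 157, 146], [159, 159, 150], [240, 244, 242], [248, 250, 249], [244, 247, 245]]
47.825
```

The cap reads as a round 28×29 px blob at z = 138.5 mm, under 1 mm from the tray centre, so the tall bottle is upright and the stack hasn't moved. Handing in.

```bash
python3 -c "
from rig import env
print(env.finish_job())"
```

```text
the job is handed in; nothing more can be done
None
```

The job is handed in at about 48 s: the short bottle is in the lower tray, the upper tray is stacked end for end above it, and the tall bottle is upright in the upper tray. I viewed 12 pictures against the limit of 10, the gripper pressed the controller box at about 8 N during the first set-down, and I did not re-measure the mortar, pestle or jar.

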